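# Point out the short sample tube, then log it

### The job

Point out the short tube with the broad cap in the sample rack: hold your fingertips straight above its cap, about two centimetres away, for a good two seconds without touching it. Then log it by pressing the push button on the check-in reader right down, and let the button go. Do not touch any tube or the rack, and leave the other things on the desk where they are.

Things in the scene. Friction and masses are not known exactly. Their poses are not given: they have to be found in the camera images.
- short_tube_top (a point): the short sample tube: clear tube 13 mm wide, 72 mm long in all, with a broad flat cap 24 mm wide and 12 mm high; the caps of all four tubes are the same blue. It stands upright and loose in any of the rack's four holes. This point is the centre of the cap's top, about 82 mm above the desk, 33 mm lower than the tops of the tall tubes, the nearest of which stand 60 mm from it, centre to centre, along the rack; open fingers would hit those, shut fingers fit between them. z up
- tall_tube_a_top (a point): one of the three other sample tubes: clear tube 13 mm wide with a narrow blue cap 16 mm wide and 20 mm high, 105 mm long in all, standing upright and loose in the rack. This point is the centre of the cap's top, about 115 mm above the desk. Graspable, but not to be touched
- tall_tube_b_top (a point): one of the three other sample tubes: clear tube 13 mm wide with a narrow blue cap 16 mm wide and 20 mm high, 105 mm long in all, standing upright and loose in the rack. This point is the centre of the cap's top, about 115 mm above the desk. Graspable, but not to be touched
- tall_tube_c_top (a point): one of the three other sample tubes: clear tube 13 mm wide with a narrow blue cap 16 mm wide and 20 mm high, 105 mm long in all, standing upright and loose in the rack. This point is the centre of the cap's top, about 115 mm above the desk. Graspable, but not to be touched
- rack: grey plastic sample rack, fixed to the desk: 70 mm (own x) by 225 mm (own y) by 55 mm high; origin at the centre of its underside. Four tubes stand along its own y at -90, -30, 30 and 90 mm; the small dark discs between them are empty holes
- reader: white check-in reader, fixed to the desk, 130 mm (own x) by 170 mm (own y) by 50 mm high, dark display in its top; origin at the centre of its underside. Its only push button stands on its top near the edge at own -x, 37 mm from the centre
- log_button_top (a point): the reader's push button: a round grey cap 36 mm wide in a black housing on the reader's top. This point is the centre of the cap's top face; it is pushed straight down
- log_button (a joint): travel of the push button in m: 0 = released, 0.006 = fully down (about 5 N there); it springs back when let go. It counts as pressed beyond 0.004
- pump_bottle: white hand-gel pump bottle, 66 mm wide, about 173 mm high, standing loose beyond the work; origin at the centre of its underside
- mask_box: cardboard mask box, 100 by 190 by 80 mm high, loose; origin at the centre of its underside
- steel_tray: empty steel tray, 130 by 220 by 30 mm high, loose; origin at the centre of its underside
- marker: black marker with a grey cap, about 133 mm long (own y) and 15 mm thick, lying loose on the desk near the robot; origin on its underside near its middle
Mind the look-alikes: they are no part of the job. What is shaped like the reader but purple is not meant.

How it is judged:
By the outcome, as a careful person would: the job done as asked, in the order asked, and still so for the second after the job is handed in, with the robot touching nothing.
It also fails if it takes over 48 s, if anything falls off the work surface, if the arm or the gripper's body presses on something with over 40 N, if the wrist force passes 120 N, or if a joint passes its speed limit or range.

### The arm

A 6-joint arm with a two-finger parallel gripper is mounted at the origin on the work surface. World frame = base frame: x ahead of the robot, y to its left, z up, the work surface at z = 0. Lengths are in m, angles in degrees, forces in N, time in s.
With the tool pointing down it reaches from about 0.3 to 0.75 m from the base axis. Payload 8.5 kg.
Tool frame: the origin (TCP) lies at the very end of the fingers, on their centre line; the grasp point (between the pads) lies 19 mm behind it; z points along the fingers, y is the line along which they close (so a half turn about z gives the same grasp; the last joint's range is limited). The gripper opens to 85 mm and grips with 20 to 120 N. Pads are 22 mm wide; open, the fingers measure 114 mm over their backs; the gripper's body (76 mm by 85 mm) begins 54 mm behind the grasp point. The pads swing forward as they close: fully open they stand 13 mm farther back than shut.
Start: joints at [-82.924, 21.807, 74.336, -0, 83.858, -12.336], TCP at [0.183, -0.519, 0.231] pointing down, gripper open.
Joint ranges: [-178.18, 178.18], [-50.72, 133.34], [12.68, 142.11], [-81.47, 261.47], [9.98, 163.14], [-165.26, 165.26]. Speed limits (degrees/s): [136.94, 136.94, 180, 180, 180, 180].

### API

Orientations are given as a 3x3 rotation matrix whose columns are the frame's x, y, z axes.
In Python, from rig import env, optics, spotter gives the robot as it stands.
- The arm moves only by the shell command python3 -m crank 'ROWS' [FORCE]. ROWS is JSON, one flat list of numbers, 5 for each row, row after row: the finger opening in cm, from 0 to 8.54, then the shift along the tool's x, y, z in cm, then the turn about the tool's z in rad. A call has exactly 8 rows; each row shifts and turns the commanded pose from where the row before left it, along the tool's axes as they then stand; what a row does not reach is not made up. A row lasts 1/12 s, in which the tool goes at most 41.7 mm and 7.16 degrees, less where a joint would pass 70% of its speed; a pose out of reach is approached as far as the arm can. A call is refused whole if a number of a shift passes 4.17 or a number of a turn 0.125, either way. A call with a gripper value outside its range is refused whole. The fingers move at their own pace and stop on an object; FORCE is the grip in N (left out, the last holds). Time passes only in rows, so rows that do not move let the fingers close, or fill a call up. It gives the time, the measured TCP pose, the force, the opening and the grip force at its end, in the units of the state.
- env.observe(): the state, without advancing time (a new reading comes with each control period).
- optics.get_image(name): name is "side" or "top"; returns a dict with "color" (400x640x3 uint8, red, green, blue), "intrinsics" (3x3 intrinsics, pixels), "distortion" ([k1, k2, p1, p2, k3] as OpenCV has them; the pictures are not rectified), "pose" (4x4, takes a point from camera to world coordinates). Camera axes: x right, y up, looking along -z (the intrinsics and any distortion apply to the point x, -y, -z); pixel columns grow to the right and rows downward; lengths in m; the calibration is good to about 2 mm. A picture is of the moment at which its call begins. There is no depth.
- env.close_job(): hands the job in; it is judged then, once.
Trained networks look in a picture, given as the dict that the camera call returned (one of the last four; its "shot" number tells which), for a name from the list of things; names that differ only in an ending like _2 or _b are one class to them, and where a whole thing is asked for, a point or a joint stands for the part that bears it (a point fixed in the world has none). Each returns a list of dicts, best first, with "score" (0 to 1); they miss things now and then, are a little off and sometimes report something else, mostly with a low value. They report only what shows in the picture. A call takes as long as a camera call. They do not tell look-alikes from the thing itself.
- spotter.look_for(picture, query): "at" ([column, row] as shares, 0 to 1, of the picture: columns of its width, rows of its height, amid what is visible of it).
The state is a dict: "time_s": time; "q": joint angles; "qvel": joint speeds; "joint_efforts": joint torques, N m; "position": TCP position; "tool_rot": TCP orientation; "ft_force": force on the tool from outside, world axes, zero at the start; "wrist_torque": the same for the moment, N m; "grip_width": finger opening in m; "gripper_force": force on a finger pad.
Only numpy, scipy, OpenCV 4.12 (cv2) and the standard library are available. Lean on these libraries where they do the work, as an engineer would, in place of code of your own. Each camera call takes 0.05 s, during which the arm holds its last target. There are 200 camera calls.

## Working session

There is one attempt and no reset: what is moved stays moved. The work goes in short steps, Python scripts to look and compute and a shell command to move; the robot and the scene stay as the last step left them, time stands still between calls to the robot, and variables do not carry over. Pictures are saved under pics/ and viewed, at most 10 in all, crops included, and the job is handed in when it is done.

```bash
mkdir -p pics; cat > h.py <<'E'
import numpy as np,cv2
from rig import env,optics,spotter
def ray(p,uv):
    K=np.array(p["intrinsics"],float);D=np.array(p["distortion"],float);T=np.array(p["pose"])
    x,y=cv2.undistortPoints(np.array([[uv]],float),K,D)[0,0]
    return T[:3,3],T[:3,:3]@np.array([x,-y,-1])
def atz(p,uv,z):
    o,d=ray(p,uv);return o+d*(z-o[2])/d[2]
def proj(p,X):
    K=np.array(p["intrinsics"],float);D=np.array(p["distortion"],float);T=np.array(p["pose"])
    c=T[:3,:3].T@(np.array(X)-T[:3,3]);c=c*[1,-1,-1]
    return cv2.projectPoints(c.reshape(1,1,3),np.zeros(3),np.zeros(3),K,D)[0].ravel()
def tri(p1,a,p2,b):
    o1,d1=ray(p1,a);o2,d2=ray(p2,b);A=np.stack([d1,-d2],1)
    s=np.linalg.lstsq(A,o2-o1,rcond=None)[0];x1=o1+s[0]*d1;x2=o2+s[1]*d2
    return (x1+x2)/2,np.linalg.norm(x1-x2)
def px(r): return [r["at"][0]*640,r["at"][1]*400]
E
python3 - <<'E'
from h import *
np.set_printoptions(precision=3,suppress=True)
s=env.observe();print(s["time_s"],s["position"],s["tool_rot"],s["grip_width"])
for n in("top","side"):
    p=optics.get_image(n);cv2.imwrite(f"pics/{n}0.png",p["color"][...,::-1]);print(n,p["pose"][:3] if not isinstance(p["pose"],list) else p["pose"])
    for q,z in(("short_tube_top",.082),("tall_tube_a_top",.115),("rack",.05),("reader",.05),("log_button_top",.06)):
        for r in spotter.look_for(p,q):
            print(q,round(r["score"],2),np.round(px(r)),atz(p,px(r),z))
E
```

```text
0.0 [ 0.183 -0.518  0.231] [[ 0.943  0.332 -0.   ]
 [ 0.332 -0.943  0.002]
 [ 0.    -0.001 -1.   ]] 0.08519333076812277
top [[-0.014  0.991 -0.135  0.419]
 [-1.    -0.015 -0.002 -0.012]
 [-0.004  0.135  0.991  1.149]]
short_tube_top 0.74 [244. 224.] [0.508 0.155 0.082]
short_tube_top 0.59 [223. 224.] [0.509 0.204 0.082]
short_tube_top 0.59 [320. 129.] [ 0.742 -0.032  0.082]
rack 0.79 [241. 223.] [0.513 0.166 0.05 ]
reader 0.75 [383. 217.] [ 0.522 -0.187  0.05 ]
reader 0.7 [218. 295.] [0.337 0.222 0.05 ]
log_button_top 0.73 [209. 310.] [0.303 0.242 0.06 ]
log_button_top 0.61 [385. 227.] [ 0.496 -0.187  0.06 ]
side [[-0.99   0.096 -0.103  0.464]
 [-0.141 -0.631  0.763  0.8  ]
 [ 0.008  0.77   0.638  0.794]]
tall_tube_a_top 0.63 [334. 292.] [0.514 0.274 0.115]
rack 0.57 [345. 289.] [0.495 0.211 0.05 ]
reader 0.59 [415. 310.] [0.34  0.246 0.05 ]
reader 0.57 [347. 190.] [ 0.526 -0.149  0.05 ]
log_button_top 0.74 [435. 302.] [0.298 0.226 0.06 ]
log_button_top 0.39 [362. 180.] [ 0.486 -0.193  0.06 ]
```

View pics/top0.png

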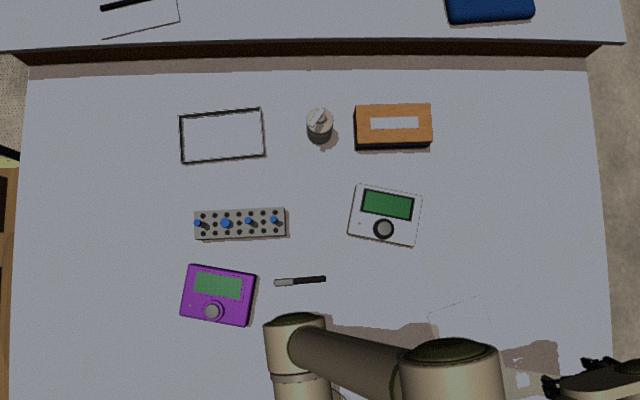

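View pics/side0.png

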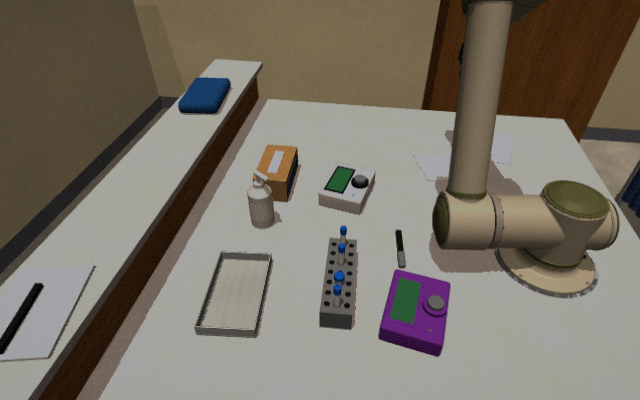

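The top view shows four blue caps in the rack, at about (198,223), (225,223), (248,221) and (274,219). The second is the broadest. The white reader's button is at (384,229); the purple look-alike is at (218,295). I'll measure the caps and confirm in a crop.

```bash
python3 - <<'E'
from h import *
np.set_printoptions(precision=3,suppress=True)
P={};B={}
for n,(x0,y0,x1,y1) in(("top",(180,190,300,260)),("side",(310,215,370,335))):
    p=optics.get_image(n);P[n]=p;im=p["color"]
    c=im.astype(int);m=((c[...,2]-c[...,0]>50)).astype(np.uint8);r=np.zeros_like(m);r[y0:y1,x0:x1]=1
    k,l,st,ce=cv2.connectedComponentsWithStats(m*r)
    B[n]=[(ce[i],st[i]) for i in range(1,k) if st[i][4]>8]
    for a,b in B[n]: print(n,a,b,[atz(p,a,z) for z in(.076,.105)])
    cr=cv2.resize(im[y0:y1,x0:x1,::-1],None,fx=6 if n=="top" else 4,fy=6 if n=="top" else 4,interpolation=cv2.INTER_CUBIC)
    cv2.imwrite(f"pics/{n}crop.png",cr)
a=cv2.imread("pics/topcrop.png");b=cv2.imread("pics/sidecrop.png")
b=cv2.resize(b,None,fx=a.shape[0]/b.shape[0]*1,fy=a.shape[0]/b.shape[0])
o=np.hstack([a,b]);o=cv2.resize(o,None,fx=790/o.shape[1],fy=790/o.shape[1]);cv2.imwrite("pics/c.png",o)
print(tri(P["top"],(384,229),P["side"],(361,181)))
E
```

```text
top [247.382 219.971] [245 217   6   7  34] [array([0.518, 0.147, 0.076]), array([0.515, 0.143, 0.105])]
top [272.865 218.703] [270 216   7   7  37] [array([0.52 , 0.085, 0.076]), array([0.517, 0.083, 0.105])]
top [224.681 222.264] [220 218  10  10  72] [array([0.513, 0.203, 0.076]), array([0.51 , 0.197, 0.105])]
top [196.5 222.5] [194 220   6   6  32] [array([0.513, 0.272, 0.076]), array([0.51 , 0.264, 0.105])]
side [343.087 229.804] [341 226   6   9  46] [array([0.518, 0.048, 0.076]), array([0.516, 0.078, 0.105])]
side [341.273 247.364] [338 243   7  10  55] [array([0.516, 0.11 , 0.076]), array([0.514, 0.137, 0.105])]
side [338.867 275.9  ] [334 271  11  11  90] [array([0.511, 0.198, 0.076]), array([0.509, 0.222, 0.105])]
side [336.971 289.074] [334 284   7  11  68] [array([0.511, 0.235, 0.076]), array([0.509, 0.258, 0.105])]
(array([ 0.49 , -0.186,  0.06 ]), np.float64(0.003504820438715099))
```

View pics/c.png

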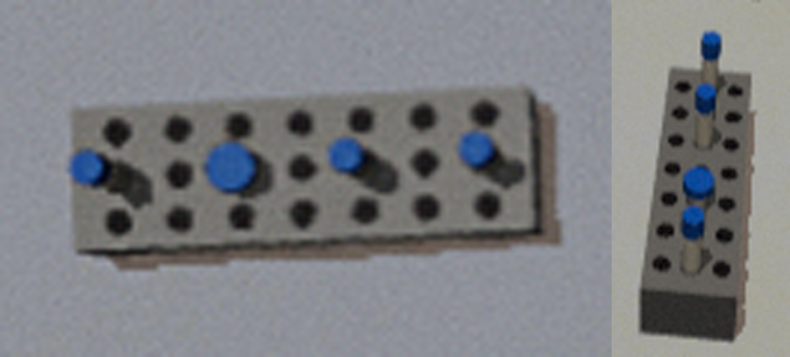

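Four blue caps could be the target in the top view:
- **(197,222), (247,220), (273,219):** narrow, 6–7 px wide, and they lean away as tall tubes would.
- **(225,222):** 10 px wide and low, and both views agree at z≈0.076–0.08. This is the short tube, at about (0.512, 0.200, 0.082).

The caps are spaced about 60 mm apart, as described. The button is on the white reader at about (0.490, -0.186, 0.060). I'll close the fingers and cross over at z≈0.23.

```bash
python3 -m crank '[0,2.3,-2.4,0,0, 0,2.3,-2.4,0,0, 0,2.3,-2.4,0,0, 0,2.3,-2.4,0,0, 0,2.3,-2.4,0,0, 0,2.3,-2.4,0,0, 0,2.3,-2.4,0,0, 0,2.3,-2.4,0,0]'
python3 -m crank '[0,2.3,-2.4,0,0, 0,2.3,-2.4,0,0, 0,2.3,-2.4,0,0, 0,2.3,-2.4,0,0, 0,2.3,-2.4,0,0, 0,2.3,-2.4,0,0, 0,2.3,-2.4,0,0, 0,2.3,-2.4,0,0]'
python3 -m crank '[0,2.3,-2.4,0,0, 0,2.3,-2.4,0,0, 0,2.3,-2.4,0,0, 0,2.3,-2.4,0,0, 0,2.3,-2.4,0,0, 0,2.3,-2.4,0,0, 0,0,0,0,0, 0,0,0,0,0]'
python3 - <<'E'
from h import *
s=env.observe();print(s["time_s"],s["position"],s["grip_width"],s["q"]);R=np.array(s["tool_rot"]);print(R)
print(R.T@(np.array([.512,.2005,.135])-s["position"])*100)
E
```

```text
time_s: 1.37
position: [0.2928, -0.275, 0.2315]
tool_rot: [[0.943, 0.332, 0.0], [0.332, -0.943, -0.0], [0.0, 0.0, -1.0]]
ft_force: [0.7, 0.9, -0.4]
grip_width: 0.0001
gripper_force: 0.0
time_s: 2.03
position: [0.4026, -0.0326, 0.2316]
tool_rot: [[0.943, 0.332, 0.001], [0.332, -0.943, -0.0], [0.001, 0.0, -1.0]]
ft_force: [0.3, -0.8, 0.6]
grip_width: -0.0002
gripper_force: 0.0
time_s: 2.7
position: [0.4846, 0.1485, 0.231]
tool_rot: [[0.942, 0.335, -0.001], [0.335, -0.942, -0.0], [-0.001, -0.0, -1.0]]
ft_force: [-0.3, -0.2, -0.2]
grip_width: 0.0001
gripper_force: 0.0
2.7 [0.48462664 0.1485346  0.23095352] 6.0764413896446565e-05 [ 3.63979885e+00  1.75059815e+01  8.10200771e+01 -6.95826635e-03
  8.15042894e+01  7.40779591e+01]
[[ 9.42274503e-01  3.34840992e-01 -5.20979032e-04]
 [ 3.34840958e-01 -9.42274646e-01 -1.53495361e-04]
 [-5.42301872e-04 -2.98103530e-05 -9.99999853e-01]]
[ 4.32454005 -3.97970918  9.5931267 ]
```

```bash
python3 -m crank '[0,1.1,-1,0,0, 0,1.1,-1,0,0, 0,1.1,-1,0,0, 0,1.0,-1,0,0, 0,0,0,2.4,0, 0,0,0,2.4,0, 0,0,0,2.4,0, 0,0,0,1.4,0]'
python3 -m crank '[0,0,0,0,0, 0,0,0,0,0, 0,0,0,0,0, 0,0,0,0,0, 0,0,0,0,0, 0,0,0,0,0, 0,0,0,0,0, 0,0,0,0,0]'
python3 - <<'E'
from h import *
s=env.observe();print(s["time_s"],s["position"])
ims=[]
for n in("top","side"):
    p=optics.get_image(n);im=p["color"][...,::-1].copy()
    u=proj(p,s["position"]);v=proj(p,[.512,.2005,.082]);print(n,u,v)
    x,y=map(int,v);ims.append(cv2.resize(im[y-50:y+30,x-50:x+50],None,fx=3.9,fy=3.9,interpolation=cv2.INTER_CUBIC))
cv2.imwrite("pics/d.png",np.hstack(ims))
E
```

```text
time_s: 3.37
position: [0.5107, 0.1981, 0.1432]
tool_rot: [[0.944, 0.331, -0.003], [0.331, -0.944, -0.001], [-0.003, -0.0, -1.0]]
ft_force: [-0.2, 0.3, 0.1]
grip_width: 0.0003
gripper_force: 0.0
time_s: 4.03
position: [0.5118, 0.1995, 0.1456]
tool_rot: [[0.943, 0.332, 0.0], [0.332, -0.943, 0.0], [0.0, 0.0, -1.0]]
ft_force: [0.3, 0.1, 0.3]
grip_width: 0.0
gripper_force: 0.0
4.0333 [0.51183907 0.19948853 0.1455754 ]
top [220.01393746 220.05060084] [225.07380369 222.35208346]
side [339.54537585 255.0555861 ] [338.52196299 274.92055266]
```

View pics/d.png

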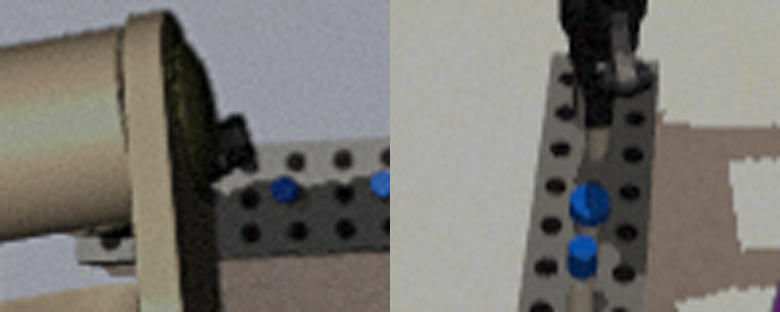

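The side crop shows the shut fingertips at about (341,257), directly above the broad cap at (339,275). This agrees with the projected TCP at (339.5,255). Next I'll descend to 20 mm above the cap and hold.

```bash
python3 -m crank '[0,0,0,1,0, 0,0,0,1,0, 0,0,0,1,0, 0,0,0,0.8,0, 0,0,0,0.5,0, 0,0,0,0,0, 0,0,0,0,0, 0,0,0,0,0]'
for i in 1 2 3 4; do python3 -m crank '[0,0,0,0,0, 0,0,0,0,0, 0,0,0,0,0, 0,0,0,0,0, 0,0,0,0,0, 0,0,0,0,0, 0,0,0,0,0, 0,0,0,0,0]' | head -4; done
python3 - <<'E'
from h import *
s=env.observe();print(s["time_s"],s["position"])
p=optics.get_image("side");im=p["color"][...,::-1]
u=proj(p,s["position"]);print(u,proj(p,[.512,.2005,.082]))
x,y=map(int,u);cv2.imwrite("pics/e.png",cv2.resize(im[y-50:y+40,x-50:x+50],None,fx=6,fy=6,interpolation=cv2.INTER_CUBIC))
E
```

```text
time_s: 4.8
position: [0.5121, 0.1995, 0.1026]
tool_rot: [[0.943, 0.332, 0.001], [0.332, -0.943, 0.0], [0.001, 0.0, -1.0]]
ft_force: [0.3, 0.9, 0.4]
grip_width: 0.0002
gripper_force: 0.0
time_s: 5.47
position: [0.5118, 0.1994, 0.1023]
tool_rot: [[0.943, 0.332, -0.0], [0.332, -0.943, -0.0], [-0.0, -0.0, -1.0]]
ft_force: [0.3, -0.2, 0.6]
time_s: 6.13
position: [0.5118, 0.1995, 0.1023]
tool_rot: [[0.943, 0.332, -0.0], [0.332, -0.943, 0.0], [0.0, -0.0, -1.0]]
ft_force: [-0.2, 0.2, -0.2]
time_s: 6.8
position: [0.5118, 0.1995, 0.1023]
tool_rot: [[0.943, 0.332, 0.0], [0.332, -0.943, 0.0], [0.0, -0.0, -1.0]]
ft_force: [-0.5, -1.0, -0.4]
time_s: 7.47
position: [0.5118, 0.1995, 0.1023]
tool_rot: [[0.943, 0.332, 0.0], [0.332, -0.943, 0.0], [0.0, -0.0, -1.0]]
ft_force: [-0.0, -0.6, 0.5]
7.4667 [0.51181156 0.19946256 0.10232939]
[338.93796625 268.51732603] [338.52196299 274.92055266]
```

View pics/e.png

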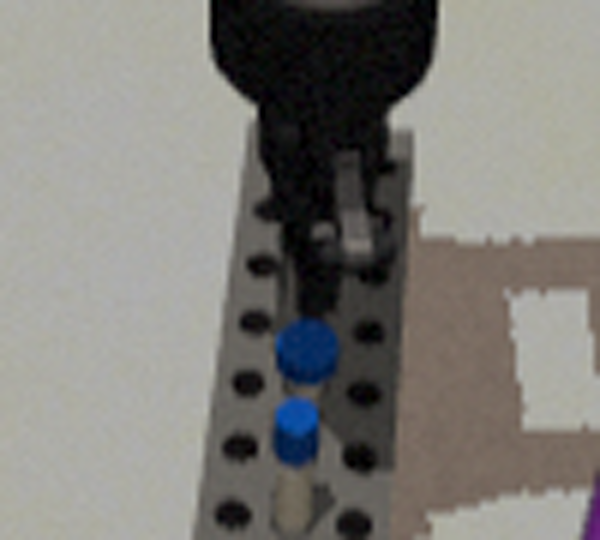

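The side crop shows the shut fingertips just above the broad cap at about crop (308,345), with a visible gap and the neighbouring tubes clear. I'll hold a bit longer, rise, and go over the white reader's button.

```bash
python3 -m crank '[0,0,0,0,0, 0,0,0,0,0, 0,0,0,0,0, 0,0,0,0,0, 0,0,0,-1.5,0, 0,0,0,-2.8,0, 0,0,0,-2.8,0, 0,0,0,-2.9,0]' | head -2
python3 -m crank '[0,0,0,0,0, 0,-1,2.5,0,0, 0,-1.3,3,0,0, 0,-1.3,3,0,0, 0,-1.3,3,0,0, 0,-1.3,3,0,0, 0,-1.3,3,0,0, 0,-1.3,3,0,0]' | head -2
python3 -m crank '[0,-1.3,3,0,0, 0,-1.3,3,0,0, 0,-1.3,3,0,0, 0,-1.2,3,0,0, 0,-1,2,0,0, 0,0,0,0,0, 0,0,0,0,0, 0,0,0,0,0]' | head -2
python3 - <<'E'
from h import *
s=env.observe();R=np.array(s["tool_rot"]);print(s["position"],s["ft_force"])
ims=[]
for n in("top","side"):
    p=optics.get_image(n);im=p["color"][...,::-1]
    print(n,[(round(r["score"],2),px(r),atz(p,px(r),.06)) for r in spotter.look_for(p,"log_button_top")])
    u=proj(p,[.49,-.186,.06]);print(u,proj(p,s["position"]))
    x,y=map(int,u);ims.append(cv2.resize(im[y-45:y+35,x-45:x+55],None,fx=3.9,fy=3.9,interpolation=cv2.INTER_CUBIC))
cv2.imwrite("pics/f.png",np.hstack(ims))
E
```

```text
time_s: 8.18
position: [0.5115, 0.1994, 0.2033]
time_s: 8.85
position: [0.4965, -0.0246, 0.2021]
time_s: 9.52
position: [0.4858, -0.1748, 0.2021]
[ 0.48582506 -0.17481325  0.20208081] [-0.17345689  0.802886   -0.06157594]
top [(0.68, [211.776, 307.0], array([0.3088255 , 0.23589678, 0.06      ]))]
[384.11012018 229.80621798] [389.39751366 227.32365612]
side [(0.48, [436.03200000000004, 305.68], array([0.29712692, 0.23478221, 0.06      ]))]
[360.48608439 180.94488904] [365.07432312 141.93567874]
```

View pics/f.png

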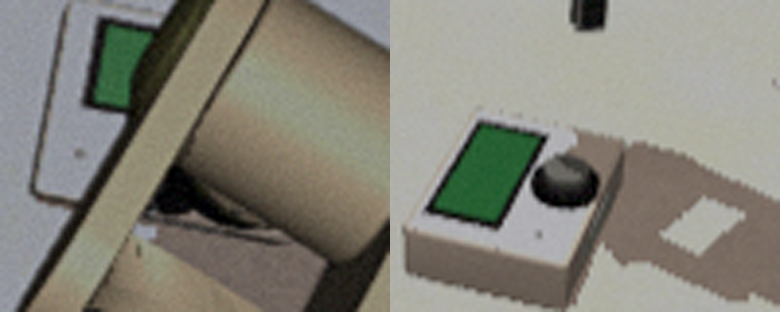

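The side crop shows the button cap at full-image pixel (360,179), which confirms (0.490, -0.187). The arm hides it in the top view. I'll shift 1.3 cm along tool y and descend.

```bash
python3 -m crank '[0,0,1.3,0,0, 0,0,0,2.5,0, 0,0,0,3,0, 0,0,0,3,0, 0,0,0,2.5,0, 0,0,0,1,0, 0,0,0,0,0, 0,0,0,0,0]'
python3 - <<'E'
from h import *
s=env.observe();p=optics.get_image("side");im=p["color"][...,::-1]
u=proj(p,s["position"]);print(u,s["position"])
x,y=map(int,u);cv2.imwrite("pics/g.png",cv2.resize(im[y-40:y+40,x-50:x+50],None,fx=6,fy=6,interpolation=cv2.INTER_CUBIC))
E
```

```text
time_s: 10.38
position: [0.4907, -0.1881, 0.0823]
tool_rot: [[0.943, 0.333, -0.0], [0.333, -0.943, 0.0], [-0.0, -0.0, -1.0]]
ft_force: [0.0, 0.3, 0.2]
grip_width: 0.0001
gripper_force: 0.0
[360.80747818 174.43245116] [ 0.49065594 -0.18814819  0.0823294 ]
```

View pics/g.png

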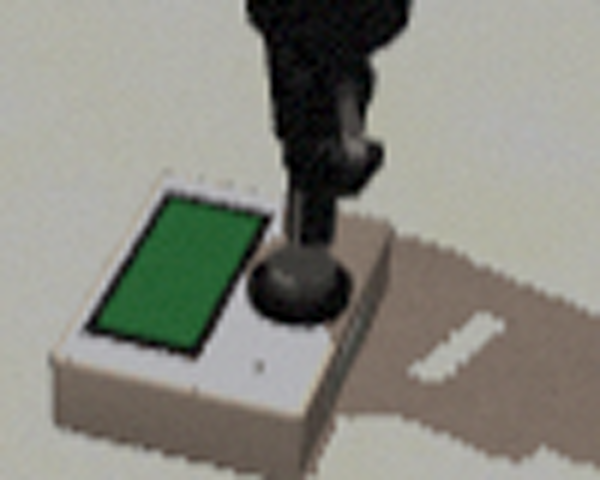

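The side crop shows the tip above the button cap, roughly 2 px to its right. I'll shift 3 mm in +x and press in small steps.

```bash
python3 -m crank '[0,0.3,0.1,0.5,0, 0,0,0,0.3,0, 0,0,0,0.2,0, 0,0,0,0.1,0, 0,0,0,0.1,0, 0,0,0,0.1,0, 0,0,0,0,0, 0,0,0,0,0]' | grep -v tool
```

```text
time_s: 11.1
position: [0.4936, -0.1877, 0.0696]
ft_force: [0.8, 0.2, 4.0]
grip_width: -0.0004
gripper_force: 1.4
```

```bash
python3 -m crank '[0,0,0,0.1,0, 0,0,0,0.1,0, 0,0,0,0,0, 0,0,0,0,0, 0,0,0,0,0, 0,0,0,0,0, 0,0,0,0,0, 0,0,0,0,0]' | grep -v tool
python3 -m crank '[0,0,0,0.1,0, 0,0,0,0.1,0, 0,0,0,0,0, 0,0,0,0,0, 0,0,0,0,0, 0,0,0,0,0, 0,0,0,0,0, 0,0,0,0,0]' | grep -v tool
```

```text
time_s: 11.77
position: [0.4936, -0.1877, 0.0674]
ft_force: [3.2, 0.5, 3.6]
grip_width: -0.0002
gripper_force: 2.0
time_s: 12.43
position: [0.4936, -0.1877, 0.066]
ft_force: [0.4, 0.5, 10.6]
grip_width: 0.0001
gripper_force: 5.4
```

```bash
python3 -m crank '[0,0,0,0.1,0, 0,0,0,0,0, 0,0,0,0,0, 0,0,0,0,0, 0,0,0,0,0, 0,0,0,0,0, 0,0,0,0,0, 0,0,0,0,0]' | grep -v tool
```

```text
time_s: 13.1
position: [0.4937, -0.1878, 0.0658]
ft_force: [-2.4, 3.2, 18.8]
grip_width: -0.0002
gripper_force: 9.7
```

The force climbed to 19 N with no further travel, so the button is on its stop. Now I'll let go and lift.

```bash
python3 -m crank '[0,0,0,-0.5,0, 0,0,0,-1,0, 0,0,0,-2,0, 0,0,0,-2.5,0, 0,0,0,-2.5,0, 0,0,0,-2,0, 0,0,0,0,0, 0,0,0,0,0]' | grep -v tool
python3 -m crank '[0,0,0,0,0, 0,0,0,0,0, 0,0,0,0,0, 0,0,0,0,0, 0,0,0,0,0, 0,0,0,0,0, 0,0,0,0,0, 0,0,0,0,0]' | grep -v tool
python3 - <<'E'
from h import *
p=optics.get_image("side");cv2.imwrite("pics/z.png",p["color"][...,::-1])
E
```

```text
time_s: 13.77
position: [0.4931, -0.1876, 0.1697]
ft_force: [-0.3, 0.6, -0.3]
grip_width: 0.0
gripper_force: 0.0
time_s: 14.43
position: [0.4934, -0.1877, 0.1693]
ft_force: [-0.9, 0.5, 0.1]
grip_width: -0.0
gripper_force: 0.0
```

View pics/z.png

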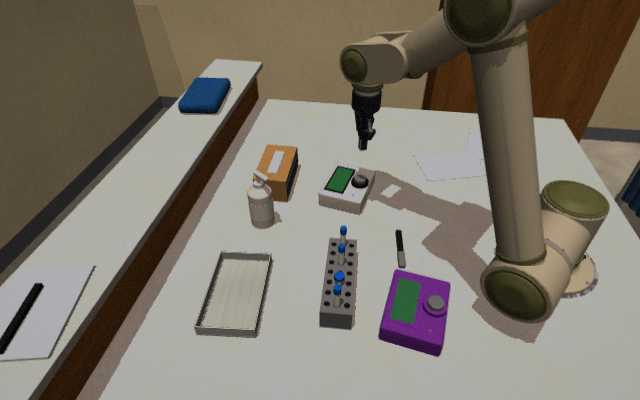

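The final side view shows the tubes (337–344, 230–290), reader, marker, tray, bottle and box all where they were. The gripper is clear above the reader at about (365,145).

```bash
python3 -c "
from rig import env
print(env.close_job())"
```

```text
the job is handed in; nothing more can be done
None
```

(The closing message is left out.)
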